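# Put the strainer plate away in the push-to-open drawer

### The arm

A 6-joint arm with a two-finger parallel gripper is mounted at the origin on the work surface. World frame = base frame: x ahead of the robot, y to its left, z up, the work surface at z = 0. Lengths are in m, angles in rad, forces in N, time in s.
With the tool pointing down it reaches from about 0.225 to 0.725 m from the base axis. Payload 3.1 kg.
Tool frame: the origin (TCP) lies between the finger pads; the fingertips stand 19 mm ahead of it and the grasp point (between the pads) is the TCP (bot.tips_ahead is the distance from the TCP to the fingertips, in m); z points along the fingers, y is the line along which they close (so a half turn about z gives the same grasp; the last joint's range is limited). The gripper opens to 85 mm and grips with 20 to 120 N. Pads are 22 mm wide; open, the fingers measure 114 mm over their backs; the gripper's body (76 mm by 85 mm) begins 54 mm behind the grasp point. The pads swing forward as they close: fully open they stand 13 mm farther back than shut.
Start: joints at [1.033, 0.048, 0.099, 1.622, 0, 1.443], TCP at [0.209, 0.482, 0.25] pointing down, gripper open.
Joint ranges: [-2.91, 2.91], [-0.99, 1.94], [-1.21, 1.42], [-2.12, 2.29], [-1.49, 1.47], [-3.14, 3.14]. Speed limits (rad/s): [2.79, 2.79, 3.14, 3.14, 3.14, 3.14].

### API

Orientations are given as a rotation vector (axis times angle).
In Python, from plant import bot gives the robot as it stands. Calls block until the motion is done:
- bot.move_ptp(position, orientation): joint-space move of the TCP to a pose.
- bot.line_to(position, rot=None, velocity=0.15, guard=None): straight line of the TCP; rot=None keeps the orientation; velocity is the mean speed in m/s. With guard (N) it stops when the force on the tool has changed by that much, and returns True; else False.
- bot.goto_joints(angles): joint-space move.
- bot.gripper_to(opening, force=None): finger opening in m; force is the grip in N (None keeps the last); returns when the fingers have stopped.
- bot.wait(seconds).
- bot.solve_ik(position, orientation): joint angles nearest the present ones, or None.
- bot.get_image(name): name is "side" or "top"; returns (picture, depth): 480x640x3 uint8, red, green, blue; 480x640 float32, m along the optical axis (not along the pixel's ray), 0 where there is no reading.
- bot.get_calibration(name): a dict with "fx", "fy", "cx", "cy" (pixels), "R" (3x3) and "t" (3): a world point X has camera coordinates R X + t. Camera axes: x right, y down, z forward; pixel columns grow to the right and rows downward; lengths in m; the calibration is good to about 2 mm. A picture is of the moment at which its call begins. get_calibration takes no time and is no camera call.
A pose or a line that the arm cannot do raises bot.PlanningError and nothing moves.
- bot.finish_job(): hands the job in; it is judged then, once.
Readings, each from a call of its own:
- bot.read_t(): time.
- bot.read_joint_pos(): joint angles.
- bot.read_dq(): joint speeds.
- bot.read_joint_torque(): joint torques, N m.
- bot.read_ee_pos(): TCP position.
- bot.read_orientation(): TCP orientation.
- bot.read_ft_force(): force on the tool from outside, world axes, zero at the start.
- bot.read_torque(): the same for the moment, N m.
- bot.read_gripper_width(): finger opening in m.
- bot.read_gripper_force(): force on a finger pad.
Only numpy, scipy, OpenCV 4.12 (cv2) and the standard library are available. Lean on these libraries where they do the work, as an engineer would, in place of code of your own. Each camera call takes 0.05 s, during which the arm holds its last target. There are 200 camera calls.

### The job

Press the plain, handle-less front of the low drawer unit straight in so that its push-push latch lets go and the drawer springs out, then pull the drawer out as far as it goes. Set the strainer plate (the perforated disc with the bar handle) down flat on the drawer's floor without dropping it, let go of it, then push the drawer home, right in to its stop, so that the latch catches when you let go; check that it stays shut, since one press too few or too many leaves it open. Leave the plain lid with the round knob, the cup and the bottle where they stand.

Things in the scene. Friction and masses are not known exactly. Their poses are not given: they have to be found in the camera images.
- unit_front (a point): Fixed low drawer unit, grey painted metal, 250 mm deep (its x), 210 mm wide (its y), 80 mm high. The point: middle of the upper edge of its front face, 80 mm above the table. x axis: level, into the unit, away from the drawer's front; y: along the front; z up. The unit stands turned by up to about 0.2 rad.
- drawer (a joint): Drawer opening in m: 0 latched shut, -0.009 pressed to its hard stop, 0.150 fully out. Push-push latch: pressing the front (about 7 N) to the stop and letting go frees it; a spring then drives it out to about 0.055 if the way is clear; beyond that it slides freely and stays put. Pushing it in to the stop again and letting go makes it catch at 0; one more press frees it.
- drawer_front (a point): Middle of the outer face of the drawer's front, 41 mm above the table; moves with it; axes as unit_front. Plain aluminium board, no handle, 14 mm thick, 210 wide, from 6 to 76 mm above the table. Shut, its outer face is 24 mm ahead of the unit's front face. Push it with the fingertips on its upper half (lower, the gripper's body may rub on its edge). Once out, pinch it from above.
- drawer_floor (a point): Point on the drawer's inner floor, 12 mm above the table, mid-width, 94 mm behind the front's outer face; same axes; moves with the drawer. Inside: 175 mm long (80 mm ahead of this point to 95 mm behind), 170 mm wide; side walls rise to 50 mm above the table. Fully out, the open part reaches 80 mm ahead of and 80 mm behind this point.
- strainer_handle (a point): Strainer plate: perforated steel disc 124 mm across, 4 mm thick, with a straight bar handle above its middle, about 250 g. The point: centre of the bar, 40 mm above the disc's underside. The bar lies along this x axis, 64 mm long, 12 wide, 10 high, on a post at either end (46 mm between posts, open 31 mm high below). Lies flat on the table left or right of the unit.
- lid_knob (a point): Plain stainless lid without holes, 124 mm across, with a round black knob 36 mm across; the point is in the knob, 36 mm above the lid's underside. Bystander: leave it. It lies on the other side from the strainer plate (the two swap sides).
- cup_mid (a point): Stainless cup, 80 mm across, 100 mm high; the point is half-way up. Bystander.
- bottle_mid (a point): Amber bottle, 62 mm across, 200 mm high; the point is half-way up. Bystander.
Mind the look-alikes: they are no part of the job. What is shaped like the part that bears strainer_handle but purple is not meant.

How it is judged:
On the way, in this order (a step that is already met when the one before it is completed fails the run):
1. the drawer's front is pressed in past the latch point (value of joint drawer below -0.004 m).
2. the latch has let go and the drawer has sprung out (value of joint drawer above 0.035 m), for 0.1 s.
3. the drawer is pulled out as far as it goes (to within 15 mm) (value of joint drawer above 0.135 m), for 0.2 s.
4. the strainer plate lies flat on the floor of the open drawer, let go (value of joint drawer above 0.08 m and z of strainer_handle in the frame of drawer_floor between 0.034 and 0.046 m and angle between strainer_handle's own z axis and vertical below 0.1 rad and horizontal distance between strainer_handle and drawer_floor below 0.06 m and contact force between the fingers and strainer below 0.05 N), for 0.2 s.
5. the drawer is pushed home past the latch point (value of joint drawer below -0.004 m).
At the end, for the whole second after the job is handed in: The drawer is latched shut by itself (joint between -3 and 4 mm, robot clear of it) and the strainer plate lies flat (within 0.1 rad) on the drawer's floor inside it; lid, cup and bottle are within 30 mm of where they began (value of joint drawer between -0.003 and 0.004 m and contact force between each of the arm, the fingers and unit below 0.05 N and z of strainer_handle in the frame of drawer_floor between 0.034 and 0.046 m and horizontal distance between strainer_handle and drawer_floor below 0.06 m and angle between strainer_handle's own z axis and vertical below 0.1 rad); the robot touches nothing.
It fails at once if the lid is moved by more than 30 mm (distance of lid_knob from where it was at the start of the episode above 0.03 m).
It fails at once if the cup is moved by more than 30 mm (distance of cup_mid from where it was at the start of the episode above 0.03 m).
It fails at once if the bottle is moved by more than 30 mm (distance of bottle_mid from where it was at the start of the episode above 0.03 m).
It fails at once if the strainer plate is dropped into the drawer (falls free faster than 0.7 m/s, some 25 mm) (linear speed of strainer above 0.7 m/s and horizontal distance between strainer_handle and drawer_floor below 0.1 m and contact force between the fingers and strainer below 0.05 N).
It also fails if it takes over 72 s, if anything falls off the work surface, if the arm or the gripper's body presses on something with over 40 N, if the wrist force passes 120 N, or if a joint passes its speed limit or range.

## Working session

There is one attempt and no reset: what is moved stays moved. The work goes in short steps, each a Python script; the robot and the scene stay as the last script left them, time stands still between calls to the robot, and variables do not carry over. Pictures are saved under pics/ and viewed, at most 10 in all, crops included, and the job is handed in when it is done.

```bash
mkdir -p pics; ls; python3 - <<'E'
from plant import bot
import cv2,numpy as np
for n in("top","side"):
    p,d=bot.get_image(n);cv2.imwrite(f"pics/{n}0.png",p[...,::-1]);np.save(f"pics/{n}0.npy",d)
    c=bot.get_calibration(n);print(n,c["fx"],c["cx"],c["cy"],np.round(c["R"],3).tolist(),np.round(c["t"],3), "cam",np.round(-c["R"].T@c["t"],3),(d>0).mean())
E
```

```text
pics
top 496.39249969538855 321.31219511278493 244.93745202695038 [[0.003, -1.0, 0.014], [-0.997, -0.004, -0.071], [0.071, -0.014, -0.997]] [-1.000e-03  5.180e-01  1.016e+00] cam [0.445 0.014 1.05 ] 0.9956575520833333
side 566.4216863993065 326.9041253756178 234.14350848649858 [[0.688, -0.726, 0.007], [-0.568, -0.545, -0.617], [0.452, 0.42, -0.787]] [-0.361  0.335  1.155] cam [-0.083 -0.565  1.118] 0.995849609375
```

View pics/top0.png

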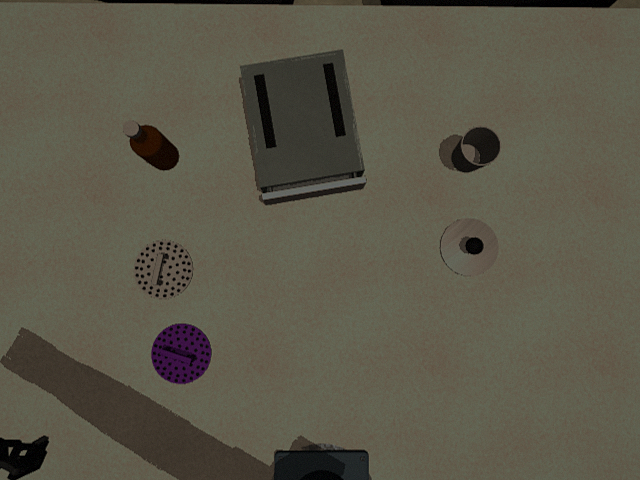

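View pics/side0.png

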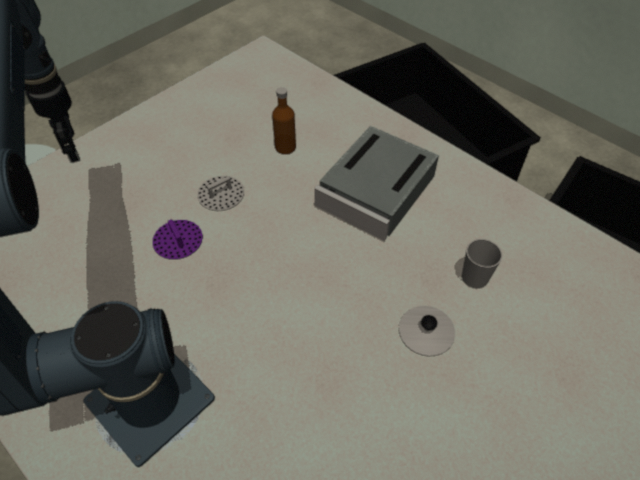

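The top view shows the unit at (305,125), with its front board from (262,197) to (365,183). There are two perforated discs with bars: a steel one at (164,269) and a purple one at (181,353). The steel one is meant, since purple is excluded. The lid is at (469,247), the cup at (475,148) and the bottle at (150,145). Next I'll measure and enlarge the strainer.

```bash
cat > h.py <<'E'
from plant import bot
import cv2,numpy as np
from scipy.spatial.transform import Rotation as Ro
def cloud(n,d):
    c=bot.get_calibration(n);v,u=np.mgrid[:480,:640]
    P=np.stack([(u-c["cx"])/c["fx"]*d,(v-c["cy"])/c["fy"]*d,d],-1)
    return (P-c["t"])@c["R"]
def ray(n,u,v,z):
    c=bot.get_calibration(n);r=c["R"].T@np.array([(u-c["cx"])/c["fx"],(v-c["cy"])/c["fy"],1]);o=-c["R"].T@c["t"]
    return o+r*(z-o[2])/r[2]
def down(yaw): # tool down, tool y (closing line) along world heading yaw
    y=np.array([np.cos(yaw),np.sin(yaw),0]);z=np.array([0,0,-1.])
    return Ro.from_matrix(np.c_[np.cross(y,z),y,z]).as_rotvec()
E
python3 - <<'E'
from h import *
p=cv2.imread("pics/top0.png");d=np.load("pics/top0.npy");W=cloud("top",d)
cv2.imwrite("pics/crop.png",np.hstack([cv2.resize(p[225:310,120:220],None,fx=4,fy=4,interpolation=2),cv2.resize(p[170:215,250:350],(400,340),interpolation=2)])*1)
v,u=np.mgrid[:480,:640]
m=(W[...,2]>.060)&(W[...,2]<.1)&(u>230)&(u<375)&(v<215)
r=cv2.minAreaRect(np.float32(W[m][:,:2]));print("unit+front rect",r,cv2.boxPoints(r).round(4).tolist(),np.median(W[m][:,2]))
print("front corners",[ray("top",*q,.076).round(4) for q in((261,194.5),(364.5,180))])
roi=(abs(u-164)<33)&(abs(v-269)<33)
m=roi&(W[...,2]>.025)&(W[...,2]<.06);q=np.float32(W[m]);print("bar",m.sum(),cv2.minAreaRect(q[:,:2]),np.median(q[:,2]))
h=cv2.cvtColor(p,cv2.COLOR_BGR2GRAY)
print("disc ctr ray",ray("top",164,269.5,.004))
for nm,uv,z in(("lid",(474,246),.04),("cup",(482,145),.1),("bottle",(131,129),.2),("purple",(181,353),0)):print(nm,ray("top",*uv,z).round(3))
E
```

```text
unit+front rect ((0.7577978372573853, 0.038857780396938324), (0.27714312076568604, 0.21039095520973206), 9.96737289428711) [[0.6031000018119812, 0.1185000017285347], [0.6395000219345093, -0.08869999647140503], [0.9125000238418579, -0.040800001472234726], [0.8761000037193298, 0.1665000021457672]] 0.08025739098317708
front corners [array([0.6137, 0.1205, 0.076 ]), array([ 0.6438, -0.0845,  0.076 ])]Traceback (most recent call last):
  File "<stdin>", line 9, in <module>
cv2.error: OpenCV(4.12.0) /io/opencv/modules/imgproc/src/convhull.cpp:143: error: (-215:Assertion failed) total >= 0 && (depth == CV_32F || depth == CV_32S) in function 'convexHull'
```

View pics/crop.png

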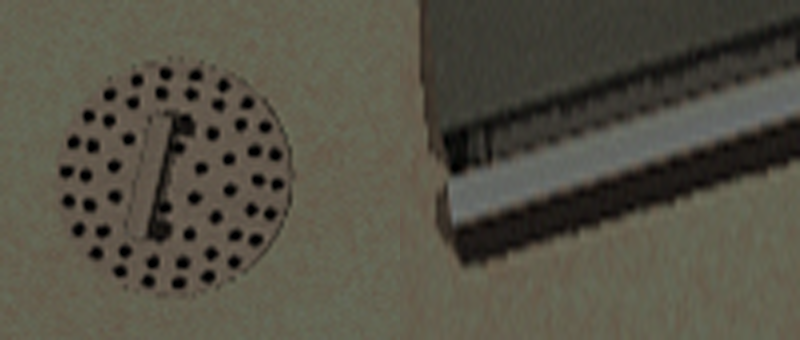

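The crop confirms the steel perforated disc: centre near (163.7,269), bar from about (161.8,253) to (156.5,284.5). The board's bright upper edge has its outer left corner at about (263,199.8). I'll refine the yaw and the bar's position.

```bash
python3 - <<'E'
from h import *
p=cv2.imread("pics/top0.png");d=np.load("pics/top0.npy");W=cloud("top",d);v,u=np.mgrid[:480,:640]
g=p.astype(int).sum(-1);print("strip grey",g[185:206,313].tolist())
m=(g>290)&(u>255)&(u<372)&(v>168)&(v<208)
k,l,s,_=cv2.connectedComponentsWithStats(m.astype(np.uint8));i=1+s[1:,4].argmax();print(s[i])
vv,uu=np.nonzero(l==i);q=np.float32([ray("top",a,b,.076)[:2] for a,b in zip(uu,vv)]);r=cv2.minAreaRect(q);print("strip",r,cv2.boxPoints(r).round(4).tolist())
m=(abs(W[...,2]-.08)<.006)&(u>230)&(u<375)&(v<180);q=np.float32(W[m][:,:2]);print("unit",cv2.minAreaRect(q))
m=(g<60)&(u>250)&(u<350)&(v>55)&(v<152)
k,l,s,_=cv2.connectedComponentsWithStats(m.astype(np.uint8))
for i in range(1,k):
    if s[i,4]>200:
        vv,uu=np.nonzero(l==i);q=np.array([ray("top",a,b,.08)[:2] for a,b in zip(uu,vv)]);e=np.linalg.svd(q-q.mean(0))[2][0] if len(q)<3000 else 0;print("slot yaw",np.arctan2(e[1],e[0]),q.mean(0))
for a,b in(((161.75,253.3),.045),((156.5,284.5),.045),((163.7,269.2),.004)):print("bar/disc",ray("top",*a,b).round(4))
m=(abs(u-160)<9)&(abs(v-269)<18);print(np.percentile(W[m][:,2],[5,50,90,99]).round(4))
for nm,uv,z in(("lid",(474,246),.04),("cup",(482,145),.1),("bottle",(131,129),.2)):print(nm,ray("top",*uv,z).round(3))
E
```

```text
strip grey [259, 306, 293, 299, 303, 304, 181, 42, 81, 78, 68, 56, 213, 293, 278, 278, 279, 266, 263, 265, 277]
[262 177 104  22 518]
strip ((0.6279593706130981, 0.016475990414619446), (0.010216247290372849, 0.20635949075222015), 9.867775917053223) [[0.6051999926567078, 0.11729999631643295], [0.6406000256538391, -0.08609999716281891], [0.6506999731063843, -0.08429999649524689], [0.6152999997138977, 0.11900000274181366]]
unit ((0.7611922025680542, 0.03950200229883194), (0.2703086733818054, 0.21035648882389069), 9.908641815185547)
slot yaw -2.966431674941913 [ 0.80618003 -0.02317273]
slot yaw -2.963297942661275 [0.78175821 0.11477905]
bar/disc [0.4983 0.3225 0.045 ]
bar/disc [0.4355 0.3314 0.045 ]
bar/disc [0.4671 0.3302 0.004 ]
[0.0015 0.0064 0.0459 0.049 ]
lid [ 0.516 -0.312  0.04 ]
cup [ 0.709 -0.312  0.1  ]
bottle [0.706 0.334 0.2  ]
```

```bash
cat >> h.py <<'E'
Y=.174;ex=np.array([np.cos(Y),np.sin(Y),0]);F=np.array([.6215,.0152,0])
def at(dx,z): return F+ex*dx+[0,0,z]   # dx into the unit from the shut front's outer face
def snap(f,n="top"):
    p,d=bot.get_image(n);cv2.imwrite(f"pics/{f}.png",p[...,::-1]);return p,d
def front(z=.066):
    "drawer opening from depth: leading edge of what stands 66-80 mm high near the unit's mid-line"
    p,d=bot.get_image("top");W=cloud("top",d).reshape(-1,3);e=W-F;l=e@ex;s=e@np.array([-ex[1],ex[0],0])
    m=(W[:,2]>z)&(W[:,2]<.084)&(abs(s)>.05)&(abs(s)<.1)&(l>-.25)&(l<.1);return -np.percentile(l[m],1)
def near(yaw,pos):
    "of the two equal grasps, the one nearer the present last joint"
    q0=bot.read_joint_pos();c=[]
    for k in(-1,0,1):
        q=bot.solve_ik(pos,down(yaw+k*np.pi))
        if q is not None:c.append((abs(np.array(q)-q0).max(),down(yaw+k*np.pi)))
    return min(c,key=lambda a:a[0])[1]
E
python3 - <<'E'
from h import *
print("shut",front())
P=at(-.06,.2);r=near(Y+np.pi/2,P)
bot.move_ptp(P,r);bot.gripper_to(0)
bot.line_to(at(-.06,.066),velocity=.2)
g=bot.line_to(at(.006,.066),velocity=.04,guard=18)
e=bot.read_ee_pos()-F;print(g,"l",e@ex,bot.read_ft_force(),bot.read_t())
bot.line_to(at(-.12,.066),velocity=.25);bot.line_to(at(-.12,.2),velocity=.25)
print("open",front(),bot.read_t());snap("a")
E
```

```text
shut -0.0006015606188380664
True l -0.0035026118406822717 [-4.62485887 -1.11346638  3.98352034] 5.3167
open 0.05252371497700163 6.6667
```

View pics/a.png

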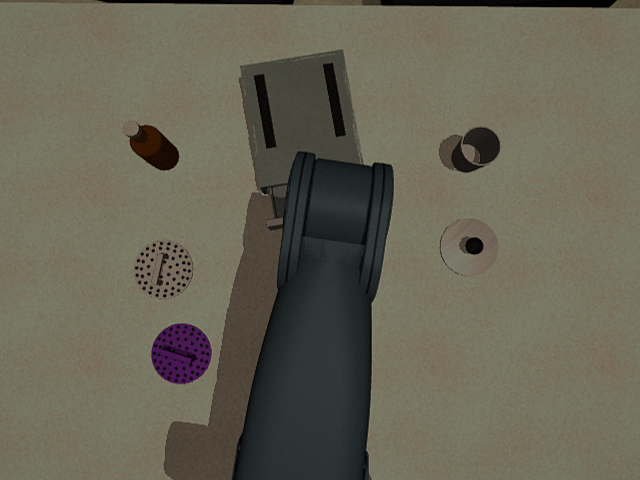

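The front has sprung out to about 0.053; its left end is visible at (275,223). Now I'll pinch it and pull.

```bash
python3 - <<'E'
from h import *
P=at(-.047,.16);r=near(Y,P)
bot.move_ptp(P,r);bot.gripper_to(.05,30)
print(bot.line_to(at(-.047,.068),velocity=.15,guard=10))
bot.gripper_to(0,40);print("w",bot.read_gripper_width(),(bot.read_ee_pos()-F)@ex)
print(bot.line_to(at(-.146,.068),velocity=.1,guard=25),(bot.read_ee_pos()-F)@ex,bot.read_ft_force())
bot.gripper_to(.05);bot.line_to(at(-.143,.2),velocity=.2)
# to above the strainer
S=np.array([.467,.3285,0]);Q=S+[0,0,.15];r=near(-.141+np.pi/2,Q);bot.move_ptp(Q,r)
bot.wait(.3);print("open",front(),bot.read_t());snap("b");p,_=snap("bs","side")
E
```

```text
False
w 0.01330149216586076 -0.04638463664011031
False -0.14276039844828284 [7.25269719 1.98861932 1.84543292]
open 0.14775504207110446 13.825
```

View pics/b.png

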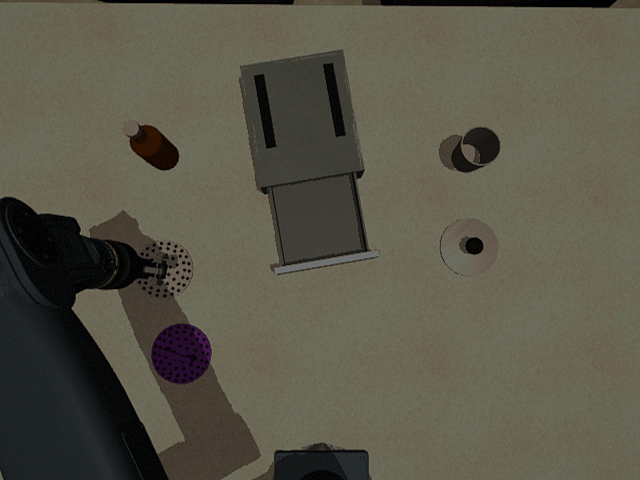

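View pics/bs.png

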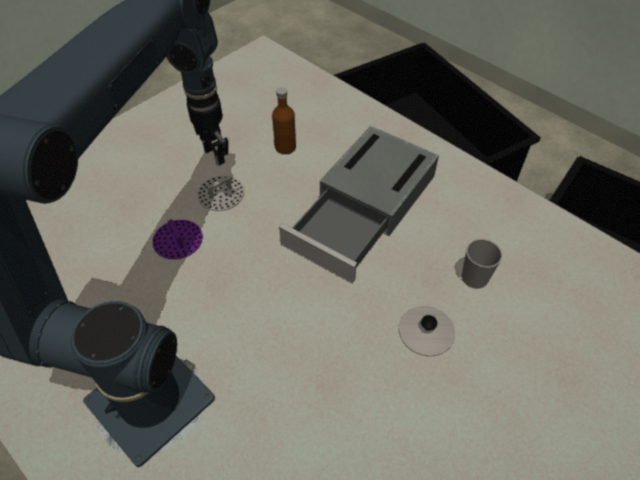

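The drawer is fully out: its board runs from (273,270) to (379,255) in the top view. The gripper stands over the steel strainer at (164,269). Now I'll grasp it and lift.

```bash
python3 - <<'E'
from h import *
S=np.array([.467,.3285,0])
print(bot.line_to(S+[0,0,.041],velocity=.12,guard=8),bot.read_ee_pos())
bot.gripper_to(0,60);print("w",bot.read_gripper_width(),bot.read_gripper_force())
f0=bot.read_ft_force();bot.line_to(S+[0,0,.20],velocity=.12);print("df",bot.read_ft_force()-f0,"w",bot.read_gripper_width())
T=at(-.149+.094,.20);r=near(Y+np.pi/2,T);bot.line_to(T,r,velocity=.15)
bot.wait(.2);print(bot.read_ee_pos()-T,bot.read_t());p,_=snap("c","side");cv2.imwrite("pics/c1.png",cv2.resize(p[100:300,180:480,::-1],(750,500)))
E
```

```text
False [0.4677667  0.32891779 0.04204765]
w 0.010436909581442054 59.97450113296509
df [ 1.18457248 -2.23192419 -5.63362603] w 0.010466017984835938
[-4.47033878e-05  3.73686774e-04  4.42231949e-05] 19.4917
```

View pics/c1.png

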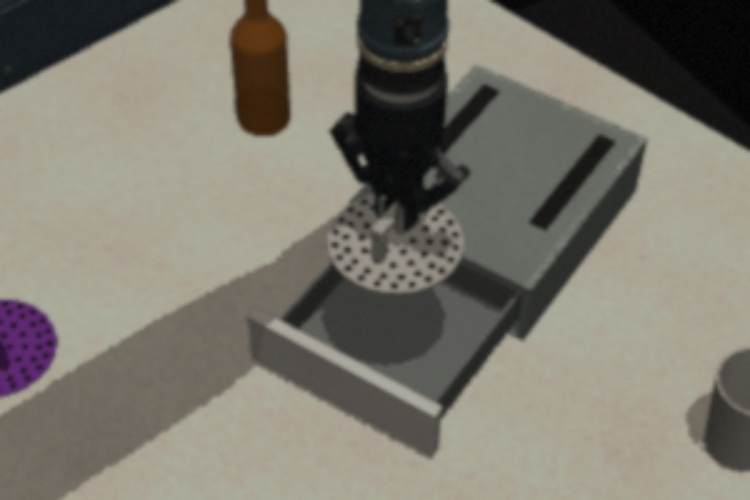

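The plate is held level over the drawer, with its shadow inside the walls. Now I'll lower it.

```bash
python3 - <<'E'
from h import *
l=-.149+.094
print(bot.line_to(at(l,.075),velocity=.12,guard=12),bot.read_ee_pos())
bot.wait(.2);print(bot.line_to(at(l,.049),velocity=.025,guard=3),bot.read_ee_pos(),bot.read_ft_force())
bot.wait(.3)
bot.gripper_to(.04);bot.wait(.3);bot.line_to(at(l,.2),velocity=.15)
bot.move_ptp(at(-.26,.2),near(Y+np.pi/2,at(-.26,.2)));bot.gripper_to(0)
p,_=snap("d","side");q,_=snap("dt");print(bot.read_t(),front())
cv2.imwrite("pics/d1.png",np.hstack([cv2.resize(p[160:300,260:420,::-1],(400,350)),cv2.resize(q[160:300,240:400,::-1],(400,350))]))
E
```

```text
False [0.56822743 0.00556625 0.07617496]
True [0.56736501 0.00571372 0.0543305 ] [0.2298289  0.35515083 3.76522882]
25.2417 0.1474624049185782
```

View pics/d1.png

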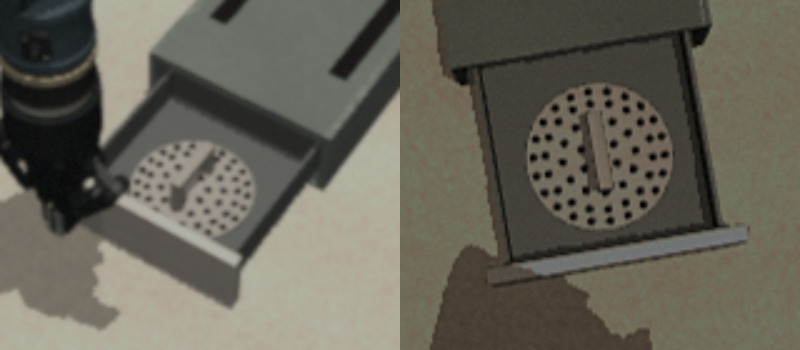

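The plate lies flat and centred on the drawer floor, released. Now I'll push the drawer home.

```bash
python3 - <<'E'
from h import *
bot.line_to(at(-.2,.066),velocity=.2)
print(bot.line_to(at(-.03,.066),velocity=.07,guard=25),(bot.read_ee_pos()-F)@ex,bot.read_ft_force())
print(bot.line_to(at(.006,.066),velocity=.03,guard=18),(bot.read_ee_pos()-F)@ex,bot.read_ft_force())
bot.line_to(at(-.12,.066),velocity=.15);bot.line_to(at(-.12,.2),velocity=.25)
bot.move_ptp([.25,.1,.3],down(0));bot.wait(.5)
print("opening",front(),bot.read_t());q,_=snap("et");p,_=snap("e","side")
cv2.imwrite("pics/e1.png",np.hstack([cv2.resize(p[100:300,260:520,::-1],(400,300)),cv2.resize(q[:,:,::-1],(400,300))]))
E
```

```text
False -0.030311495857628278 [-4.51828642 -1.3738756  -0.34933295]
True -0.0035268463540249376 [-5.56098903 -1.73565718  3.87028057]
opening -0.0006705546125294892 33.6917
```

View pics/e1.png

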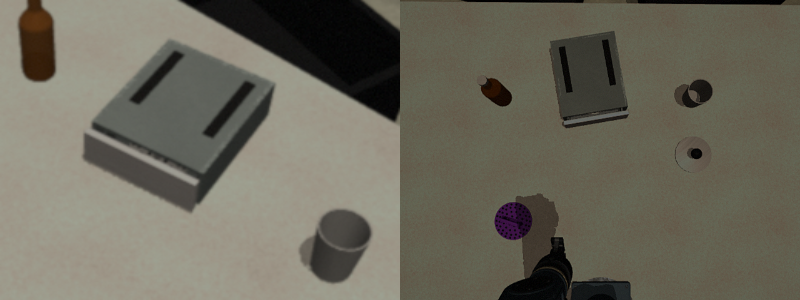

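The drawer is latched shut: the measured opening is the same as at the start. The lid, cup and bottle haven't moved, and the arm is clear.

```bash
python3 -c "
from plant import bot
print(bot.finish_job())"
```

```text
the job is handed in; nothing more can be done
None
```

The job is handed in at about 34 s of the 72 s: the steel strainer plate was set flat in the drawer and the drawer measured latched shut afterwards, with the lid, cup and bottle in place; the hand-in returned no verdict.

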